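# Lay a carriage-clock dial face down in the dial rest and drop the keeper on it

### The job

Turn the clock dial over and lay it face down in the dial rest, fully down on both ledges, so that its feet point up and can be worked on; then tip the rest's keeper over so that it lies on the back of the dial. The slotted rack is there for standing the dial in while you change your grip. Do not drop the dial or knock it over, and leave the other things on the bench where they are.

Things in the scene. Friction and masses are not known exactly. Their poses are not given: they have to be found in the camera images.
- dial_center (a point): Loose clock dial, 0.2 kg: brass plate 60 (x) x 110 (y) x 7 mm (z); this is the plate's centre, about its centre of mass. +z points out of its FACE (white enamel in a round bezel, 54 mm across, 5 mm proud). Starts face up, this point 17.5 mm above the bench or the 2 mm bench mat. Its edges are free to grip, and its last 27 mm at each end bear no bezel or feet. Same either way round.
- dial: The same dial; origin at the level of the ends of its feet, 17.5 mm behind dial_center, same axes. On the back (-z) are four feet 6 mm thick and 14 mm long, at x = +-19, y = +-25 mm; it starts standing on them, plate underside 14 mm above what it lies on.
- rack_slot (a point): Fixed beech plate rack, 84 (x) x 78 (y) x 29 mm high. Three slots to stand a plate in on its short end, along the rack's x, 80 mm long, 10 mm wide, at y = -20, 0, +20 mm, between 10 mm fences with half-round tops: straight sides 16 mm deep, fence tops 21 mm above the slot floor. This point: middle slot, mid-length, on its floor, 8 mm above the bench. A stood plate leans up to 0.2 rad.
- rest_seat (a point): Fixed dial rest, long axis along its y, z up; this point: middle of the seat at ledge height, 40 mm above the bench. Two beech end cradles, each with a cork ledge under the plate's last 14 mm (|y| 41 to 57). Between them (|y| < 40 mm) the sides are open for fingers down to the base plate, 32 mm below the ledges. A dial seated face down has dial_center 3.5 mm above here, its y along this y.
- rest: The same rest; origin on the bench under rest_seat, same axes. At ledge level the end walls' inner faces are at y = +-57.5 mm and the corner cheeks' at x = +-32 mm (cheeks over |y| = 40 to 65 mm); from 1.5 mm above the ledges they flare outward, 4 mm in all, to tops 8 mm above the ledges: a lead-in for the plate. The keeper is hinged at the -y end.
- keeper (a joint): Drop keeper of the rest: steel finger 16 mm wide (along the rest's x), 5 mm thick, 62 mm long, 0.07 kg. 0 = level, pointing to the rest's +y, its pad lying on the back of a seated dial; grows as it is raised; 1.57 upright; stop at 2.0, where it starts, leaning back, and stays by its weight. Tipped forward past upright it falls shut by its weight, to -0.12 if the rest is empty.
- keeper_hinge (a point): Middle of the keeper's hinge axis, which lies along the rest's x, at y = -76 mm from rest_seat and 14 mm above it (54 mm above the bench). The steel hinge lugs there are 30 mm wide over all.
- keeper_tip (a point): Point on the keeper's mid-line 54 mm from its hinge axis. Here a rubber pad reaches 7 mm out on its under side, and a brass thumb knob, 12 mm across, 15 mm out on its upper side (its back when open). While it leans open this point is about 49 mm above the hinge axis and 22 mm behind it (rest's -y).
- loupe: bystander: black eye loupe, 32 mm across, 28 mm high; origin under its middle
- dust_brush: bystander: thin wooden brush, 105 mm long, 7 mm high; origin under its middle
- loupe_case: bystander: black oval case, 44 x 54 mm, 20 mm high; origin under its middle
- oil_stand: bystander: black oil-cup stand, 37 x 78 mm, 20 mm high; origin under its middle
- parts_tray: bystander: round divided parts tray, 93 mm across, 15 mm high; origin under its middle
- tweezers1: bystander: tweezers lying flat, 118 mm long, 28 mm high; origin under its middle

How it is judged:
At the end, for the whole second after the job is handed in: The dial lies face down (within 0.05 rad) in the rest: plate centre within 4 mm of the seat's middle along x and y and 1.5 to 5.5 mm above the ledges, long side along the rest within 0.1 rad (either way round); the keeper is down on its back (within 0.05 rad of 0) (angle between dial_center's own z axis and vertical above 3.09 rad and x of dial_center in the frame of rest_seat between -0.004 and 0.004 m and y of dial_center in the frame of rest_seat between -0.004 and 0.004 m and z of dial_center in the frame of rest_seat between 0.0015 and 0.0055 m and angle between the y axis of dial_center and the y axis of rest_seat, either way round below 0.1 rad and value of joint keeper between -0.05 and 0.05 rad); the robot touches nothing.
It fails at once if the dial is dropped or knocked over (moves faster than 0.6 m/s while the fingers do not touch it) (linear speed of dial above 0.6 m/s and contact force between dial and the fingers below 0.01 N).
It fails at once if a bystander (loupe, brush, loupe case, oil stand, parts tray, tweezers) is moved more than 30 mm (distance of any of loupe, dust_brush, loupe_case, oil_stand, parts_tray, tweezers1 from where it was at the start of the episode above 0.03 m).
It also fails if it takes over 72 s, if anything falls off the work surface, if the arm or the gripper's body presses on something with over 40 N, if the wrist force passes 120 N, or if a joint passes its speed limit or range.

### The arm

A 7-joint arm with a two-finger parallel gripper is mounted at the origin on a cart in front of the work surface, level with it; the furniture and walls round the work are solid. World frame = base frame: x ahead of the robot, y to its left, z up, the work surface at z = 0. Lengths are in m, angles in rad, forces in N, time in s.
With the tool pointing down it reaches from about 0.425 to 0.875 m from the base axis. Payload 4.7 kg.
Tool frame: the origin (TCP) lies on the mounting face of the last link; the fingertips stand bot.tcp_to_tips ahead of it and the grasp point (between the pads) lies 164 mm ahead of it (bot.tcp_to_tips is the distance from the TCP to the fingertips, in m); z points along the fingers, y is the line along which they close (so a half turn about z gives the same grasp; the last joint's range is limited). The gripper opens to 87 mm and grips with 3 to 60 N. Pads are 19 mm wide; open, the fingers measure 117 mm over their backs; the gripper's body (75 mm by 190 mm) begins 51 mm behind the grasp point.
Start: joints at [1.214, 0.321, -0.07, 1.45, 0.023, 1.371, -0.057], TCP at [0.236, -0.606, 0.405] pointing down, gripper open.
Joint ranges: [-2.86, 2.86], [-0.3, 2.09], [-1.38, 1.24], [0.06, 2.45], [-1.56, 4.7], [0.09, 2.05], [-2.69, 2.69]. Speed limits (rad/s): [2.57, 2.57, 3.14, 3.14, 3.14, 3.14, 3.14].

### API

Orientations are given as a 3x3 rotation matrix whose columns are the frame's x, y, z axes.
In Python, from workcell import bot gives the robot as it stands. The module is installed in compiled form; this text tells all that it offers. Calls block until the motion is done:
- bot.move_ptp(position, orientation): joint-space move of the TCP to a pose.
- bot.movel(position, v=0.15, attitude=None): straight line of the TCP; attitude=None keeps the orientation; v is the mean speed in m/s.
- bot.set_joints(angles): joint-space move.
- bot.open_gripper() and bot.grab(effort=None): open the fingers fully, or close them until they stop; effort is the grip in N (None keeps the last).
- bot.hold(seconds).
- bot.solve_ik(position, orientation): joint angles nearest the present ones, or None.
- bot.get_obs(): the state.
- bot.capture(name): name is "scene" or "top" or "wrist"; returns (picture, depth): 420x560x3 uint8, red, green, blue; 420x560 float32, m along the optical axis (not along the pixel's ray), 0 where there is no reading.
- bot.get_calibration(name): a dict with "mtx" (3x3 intrinsics, pixels), "k1" (the pictures are not rectified: a ray, as slopes to the right and down, at radius r is drawn at 1 + k1 r^2 times it, then the intrinsics apply), "rvec" (rotation vector, rad) and "tvec" (3), from world to camera coordinates, as OpenCV has them. Camera axes: x right, y down, z forward; pixel columns grow to the right and rows downward; lengths in m; the calibration is good to about 2 mm. A picture is of the moment at which its call begins: read the wrist's pose just before it. get_calibration takes no time and is no camera call; for the wrist camera it gives the pose at the moment of the call.
A pose or a line that the arm cannot do raises bot.IKError and nothing moves.
- bot.sign_off(): hands the job in; it is judged then, once.
The state is a dict: "time_s": time; "joints": joint angles; "dq": joint speeds; "joint_torque": joint torques, N m; "position": TCP position; "eef_rot": TCP orientation; "contact_force": force on the tool from outside, world axes, zero at the start; "moment": the same for the moment, N m; "grip_width": finger opening in m; "finger_force": force on a finger pad.
Only numpy, scipy, OpenCV 4.12 (cv2) and the standard library are available. Lean on these libraries where they do the work, as an engineer would, in place of code of your own. Each camera call takes 0.05 s, during which the arm holds its last target. There are 200 camera calls.

## Working session

There is one attempt and no reset: what is moved stays moved. The work goes in short steps, each a Python script; the robot and the scene stay as the last script left them, time stands still between calls to the robot, and variables do not carry over. Pictures are saved under pics/ and viewed, at most 12 in all, crops included, and the job is handed in when it is done.

```bash
mkdir -p pics; python3 - <<'E'
from workcell import bot
import cv2,numpy as np
o=bot.get_obs();print(o['time_s'],o['position'],o['eef_rot'],o['grip_width'],bot.tcp_to_tips)
for n in("scene","top"):
    p,d=bot.capture(n);cv2.imwrite(f'pics/{n}0.png',p[:,:,::-1]);np.save(f'{n}0.npy',d)
    c=bot.get_calibration(n);print(n,c);np.savez(f'{n}0.npz',**{k:np.array(v) for k,v in c.items()})
E
```

```text
0.0 [ 0.23544597 -0.60562998  0.40365923] [[ 9.32015908e-01  3.62416519e-01 -7.83879954e-04]
 [ 3.62417357e-01 -9.32014197e-01  1.78738880e-03]
 [-8.28080201e-05 -1.94996649e-03 -9.99998095e-01]] 0.0869605403595222 0.1822
scene {'mtx': array([[426.99351581,   0.        , 280.08663253],
       [  0.        , 426.99351581, 203.50556221],
       [  0.        ,   0.        ,   1.        ]]), 'k1': 0.03271845402742781, 'rvec': array([ 1.07567302, -2.32698131,  1.10518191]), 'tvec': array([0.2044132 , 0.42168114, 0.54700464])}
top {'mtx': array([[429.85235644,   0.        , 285.04818889],
       [  0.        , 429.85235644, 199.32352403],
       [  0.        ,   0.        ,   1.        ]]), 'k1': -0.10709325444457103, 'rvec': array([ 2.21457209, -1.9498021 ,  0.23871373]), 'tvec': array([-0.28535055,  0.5424397 ,  0.84756168])}
```

View pics/top0.png

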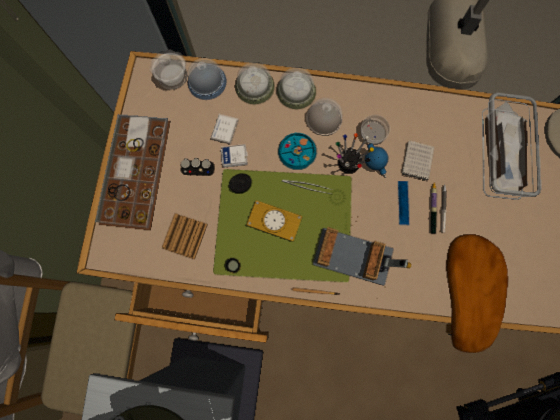

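View pics/scene0.png

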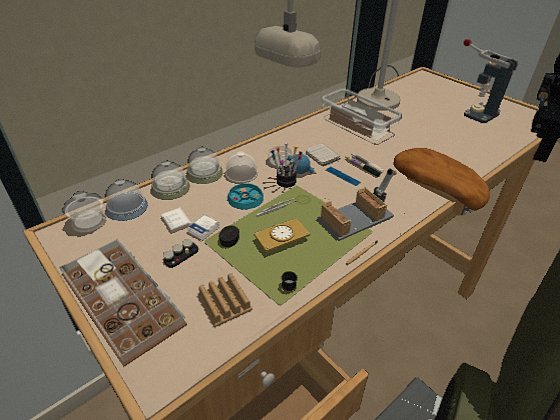

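Top view: dial at (274,220), its length tilted slightly; rack at (185,236) with the slots running roughly up-down in the image; rest at (350,257) with its keeper at the right end (405,264). Next I'll get world coordinates from depth.

```bash
cat > h.py <<'E'
import numpy as np,cv2
def cloud(d,c):
    K=np.array(c['mtx']);k1=float(c['k1'])
    v,u=np.mgrid[:d.shape[0],:d.shape[1]]
    p=np.stack([u,v],-1).reshape(-1,1,2).astype(float)
    n=cv2.undistortPoints(p,K,np.array([k1,0,0,0,0.]),).reshape(*d.shape,2)
    X=np.dstack([n[...,0]*d,n[...,1]*d,d])
    R=cv2.Rodrigues(np.array(c['rvec']))[0];t=np.array(c['tvec']).ravel()
    return (X-t)@R
def project(P,c):
    R=np.array(c['rvec']);return cv2.projectPoints(np.array(P,float).reshape(-1,1,3),R,np.array(c['tvec']),np.array(c['mtx']),np.array([float(c['k1']),0,0,0,0.]))[0].reshape(-1,2)
def comp(m,u,v):
    n,l=cv2.connectedComponents(m.astype(np.uint8));return l==l[v,u]
E
python3 - <<'E'
from h import *
np.set_printoptions(precision=4,suppress=True)
for n in("top","scene"):
    d=np.load(n+'0.npy');c=np.load(n+'0.npz');P=cloud(d,c)
    pts={"top":dict(dial=(260,228),rack=(185,236),restL=(331,245),restR=(377,262),base=(352,262),mat=(240,260),bench=(200,270),tip=(405,264),loupe=(233,265),case=(240,183),tray=(297,150),oil=(197,167),brush=(315,291)),
     "scene":dict(dial=(262,240),rack=(224,300),mat=(240,260),restL=(335,222),restR=(370,206),tip=(387,180))}[n]
    for k,(u,v) in pts.items(): print(n,k,P[v,u])
    if n=='top':
        im=cv2.imread('pics/top0.png')
        for k,box,(z0,z1) in(("dial",(235,190,315,250),(.014,.03)),("rack",(150,200,220,270),(.015,.04)),("restL",(310,225,345,275),(.03,.06)),("restR",(362,235,386,285),(.03,.06)),("restall",(305,220,400,290),(.004,.06)),("keep",(384,250,415,275),(.03,.15))):
            x0,y0,x1,y1=box;Q=P[y0:y1,x0:x1].reshape(-1,3);Q=Q[(Q[:,2]>z0)&(Q[:,2]<z1)]
            r=cv2.minAreaRect((Q[:,:2]*1000).astype(np.float32));print(k,len(Q),r,Q.mean(0),np.percentile(Q[:,2],[2,20,50,80,98]))
big=cv2.imread('pics/top0.png')[190:300,140:430];cv2.imwrite('pics/crop1.png',cv2.resize(big,None,fx=2.7,fy=2.7,interpolation=cv2.INTER_CUBIC))
E
```

```text
top dial [ 0.5135 -0.1667  0.0233]
top rack [ 0.4743 -0.0061  0.0256]
top restL [ 0.4938 -0.324   0.037 ]
top restR [ 0.4688 -0.4245  0.0427]
top base [ 0.4665 -0.3766  0.0074]
top mat [ 0.4401 -0.1314  0.0048]
top bench [ 0.4069 -0.0466  0.0018]
top tip [ 0.4632 -0.4667  0.11  ]
top loupe [ 0.427  -0.1182  0.0083]
top case [ 0.61   -0.1073  0.0215]
top tray [ 0.7111 -0.2252  0.0043]
top oil [ 0.6368 -0.0023  0.0163]
top brush [ 0.3942 -0.3028  0.006 ]
dial 1361 ((542.9533081054688, -170.87301635742188), (167.50865173339844, 70.445068359375), 71.57994079589844) [ 0.5354 -0.1943  0.0234] [0.0191 0.0216 0.0233 0.0251 0.028 ]
rack 824 ((486.2601013183594, 31.09239959716797), (139.78329467773438, 84.89942169189453), 73.6308822631836) [0.4786 0.0018 0.026 ] [0.0157 0.0233 0.0271 0.0291 0.0312]
restL 439 ((489.41571044921875, -315.6315612792969), (24.79637908935547, 79.55353546142578), 80.46737670898438) [ 0.4889 -0.3153  0.0419] [0.0356 0.0385 0.0409 0.0462 0.0493]
restR 558 ((471.7882080078125, -426.3721923828125), (38.949668884277344, 77.52618408203125), 80.37203216552734) [ 0.4715 -0.4217  0.0421] [0.0318 0.0385 0.0414 0.0463 0.0541]
restall 2969 ((484.2955322265625, -375.0014343261719), (153.71359252929688, 207.84954833984375), 6.778128623962402) [ 0.4785 -0.3725  0.0201] [0.0044 0.0066 0.0089 0.0406 0.0512]
keep 262 ((469.3895568847656, -458.41070556640625), (42.1710319519043, 34.66012191772461), 87.30022430419922) [ 0.4679 -0.4531  0.0792] [0.0409 0.0574 0.077  0.1045 0.1115]
scene dial [ 0.545  -0.1467  0.0224]
scene rack [0.476  0.002  0.0081]
scene mat [ 0.544  -0.0857  0.0026]
scene restL [ 0.4769 -0.3019  0.032 ]
scene restR [ 0.4634 -0.406   0.0316]
scene tip [ 0.4634 -0.4548  0.0841]
```

View pics/crop1.png

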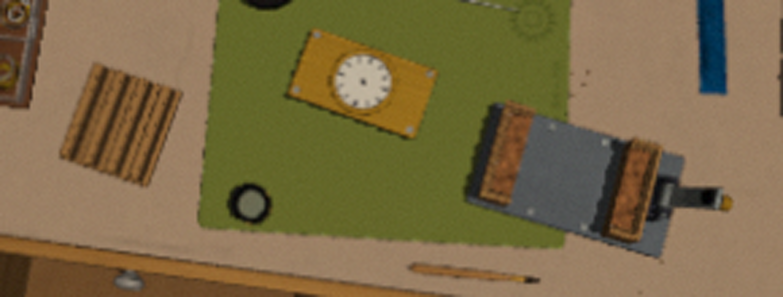

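Crop: dial corners at about (315,30), (437,72), (413,137), (290,95). The rack slots tilt about 20°, and the rest has its two cork ledges, with the keeper sticking out on the right. Next I'll take wrist views from above each object and check IK for the flip poses.

```bash
cat >> h.py <<'E'
def rot(z,y):
    z=np.array(z,float);z/=np.linalg.norm(z);y=np.array(y,float);y-=z*(y@z);y/=np.linalg.norm(y)
    return np.column_stack([np.cross(y,z),y,z])
def rdown(yaw): # closing axis at world angle yaw, tool down
    return rot([0,0,-1],[np.cos(yaw),np.sin(yaw),0])
E
python3 - <<'E'
from h import *
from workcell import bot
np.set_printoptions(precision=3,suppress=True)
a=np.radians(-12)
ex=np.array([np.cos(a),np.sin(a),0]);ey=np.array([-np.sin(a),np.cos(a),0]);up=np.array([0,0,1.])
print("IK")
for name,p in(("rack",np.array([.478,.0,.066])),("dial",np.array([.53,-.18,.02])),("rest",np.array([.48,-.37,.045]))):
  for s in(1,-1):      # tool travels along s*ey
    for phi in(0,15,30,45):
      f=np.radians(phi)
      z=(s*ey*np.cos(f)-up*np.sin(f)) if name=="rack" else (-up*np.cos(f)+s*ey*np.sin(f))
      r=[]
      for sy in(1,-1):
        R=rot(z,sy*ex);q=bot.solve_ik(p-.164*R[:,2],R);r.append(None if q is None else np.array(q))
      print(name,s,phi,r)
for i,(x,y) in enumerate(((.46,-.37),(.50,-.18),(.47,-.02))):
    bot.move_ptp([x,y,.40],rdown(a))
    c=bot.get_calibration("wrist");p,d=bot.capture("wrist")
    cv2.imwrite(f'pics/w{i}.png',p[:,:,::-1]);np.save(f'w{i}.npy',d);np.savez(f'w{i}.npz',**{k:np.array(v) for k,v in c.items()})
    C=-cv2.Rodrigues(c['rvec'])[0].T@np.array(c['tvec']).ravel();print(C,cv2.Rodrigues(c['rvec'])[0][2])
print(bot.get_obs()['time_s'],bot.get_obs()['joints'])
ims=[cv2.resize(cv2.imread(f'pics/w{i}.png'),(400,300)) for i in range(3)]
cv2.imwrite('pics/wm.png',np.vstack([np.hstack(ims[:2]),np.hstack([ims[2],ims[2]*0])]))
E
```

```text
IK
rack 1 0 [array([ 1.09 ,  0.958, -0.486,  1.911, -0.888,  1.449,  1.076]), array([ 0.639,  0.874,  0.015,  1.927, -1.157,  1.723, -1.877])]
rack 1 15 [array([ 1.091,  0.757, -0.52 ,  1.98 , -0.835,  1.299,  0.968]), array([ 0.671,  0.677, -0.043,  1.995, -1.063,  1.5  , -2.009])]
rack 1 30 [array([ 1.064,  0.561, -0.559,  2.034, -0.763,  1.163,  0.824]), array([ 0.656,  0.487, -0.097,  2.049, -0.955,  1.302, -2.174])]
rack 1 45 [array([ 0.959,  0.373, -0.549,  2.072, -0.672,  1.054,  0.646]), array([ 0.619,  0.323, -0.171,  2.083, -0.8  ,  1.123, -2.398])]
rack -1 0 [array([-0.542,  0.985, -0.07 ,  1.628,  0.87 ,  1.977, -1.215]), array([-0.542,  0.985, -0.07 ,  1.628,  0.87 ,  1.977,  1.927])]
rack -1 15 [array([-0.237,  0.87 , -0.444,  1.69 ,  0.956,  1.958, -1.291]), array([-0.237,  0.87 , -0.444,  1.69 ,  0.956,  1.958,  1.851])]
rack -1 30 [array([ 0.186,  0.915, -0.961,  1.757,  1.106,  2.007, -1.374]), array([ 0.21 ,  0.943, -1.001,  1.757,  1.129,  2.035,  1.754])]
rack -1 45 [array([ 0.361,  0.777, -1.07 ,  1.836,  1.03 ,  1.787, -1.289]), array([ 0.425,  0.872, -1.184,  
[... 1784 characters left out ...]
 0.996,  0.272]), array([-0.202,  0.636,  1.067,  1.797, -0.626,  1.093, -2.262])]
rest -1 15 [array([ 0.8  ,  0.379, -0.389,  1.847,  0.497,  0.941, -0.067]), array([-0.386,  0.581,  1.07 ,  1.888, -0.34 ,  0.874, -2.561])]
rest -1 30 [array([ 0.714,  0.406, -0.456,  1.911,  0.857,  1.013, -0.446]), array([ 1.258,  0.724, -1.181,  1.895,  1.25 ,  1.349,  2.513])]
rest -1 45 [array([ 0.574,  0.488, -0.448,  1.946,  1.131,  1.176, -0.751]), array([ 1.127,  0.859, -1.183,  1.929,  1.517,  1.611,  2.303])]
[ 0.476 -0.295  0.381] [-0.062 -0.284 -0.957]
[ 0.517 -0.105  0.381] [-0.061 -0.284 -0.957]
[0.488 0.056 0.381] [-0.06  -0.284 -0.957]
2.975 [ 0.65  -0.044 -0.635  1.863 -0.026  1.313 -0.191]
```

View pics/wm.png

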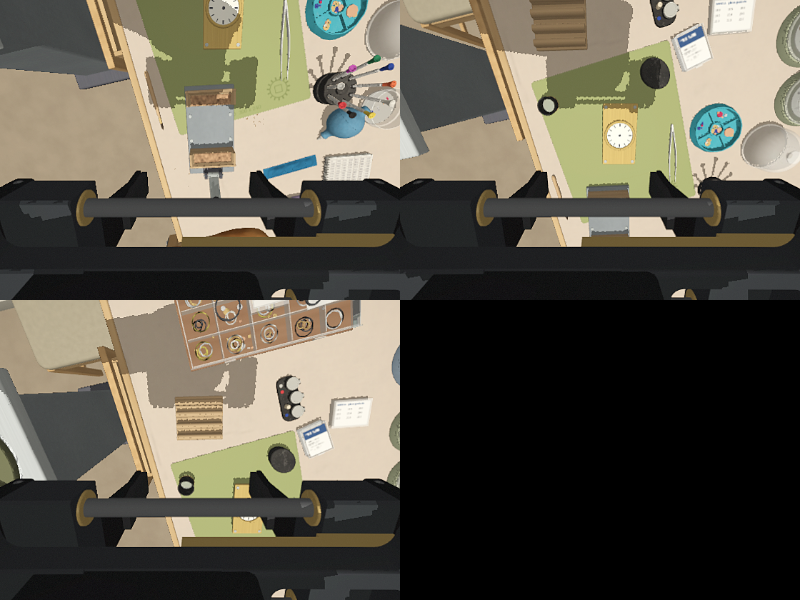

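```bash
cat >> h.py <<'E'
def onplane(u,v,c,z):
    n=cv2.undistortPoints(np.stack([u,v],-1).reshape(-1,1,2).astype(float),np.array(c['mtx']),np.array([float(c['k1']),0,0,0,0.])).reshape(-1,2)
    R=cv2.Rodrigues(np.array(c['rvec']))[0];C=-R.T@np.array(c['tvec']).ravel()
    w=np.c_[n,np.ones(len(n))]@R;return C+w*((z-C[2])/w[:,2:])
def rect(m,c,z):
    v,u=np.nonzero(m);Q=onplane(u,v,c,z)
    (x,y),(a,b),t=cv2.minAreaRect((Q[:,:2]*1000).astype(np.float32))
    L=t if a>b else t+90
    return np.array([x,y,max(a,b),min(a,b),(L+90)%180-90])
E
python3 - <<'E'
from h import *
np.set_printoptions(precision=2,suppress=True)
def load(i): 
    c=np.load(f'w{i}.npz');d=np.load(f'w{i}.npy');im=cv2.imread(f'pics/w{i}.png');return c,cloud(d,c),cv2.cvtColor(im,cv2.COLOR_BGR2HSV)
k=np.ones((3,3),np.uint8)
vis=[]
for name,i,(u,v),zr,z,box in(("dial",1,(306,188),(.016,.033),.023,(250,130,370,245)),("rack",2,(280,590-420),(.022,.036),.029,(230,120,330,210)),("dialA",0,(312,30),(.016,.033),.023,(260,0,360,80)),("rackB",1,(225,30),(.022,.036),.029,(150,0,280,80))):
    c,P,H=load(i);Z=P[...,2];m=np.zeros(Z.shape,np.uint8);x0,y0,x1,y1=box
    m[y0:y1,x0:x1]=((Z>zr[0])&(Z<zr[1]))[y0:y1,x0:x1]
    if name[:4]=="rack":m=cv2.morphologyEx(m,cv2.MORPH_CLOSE,np.ones((15,15)))
    m=cv2.morphologyEx(m,cv2.MORPH_OPEN,k)
    n,l,s,_=cv2.connectedComponentsWithStats(m);m=l==1+np.argmax(s[1:,4])
    print(name,rect(m,c,z),m.sum(),np.median(Z[m]))
c,P,H=load(0);Z=P[...,2]
sub=np.s_[105:250,240:350]
print("bench z",np.median(Z[250:300,200:230]),"base z",np.median(Z[155:190,280:310]))
# rest frame rows by rough yaw
Q=P[sub].reshape(-1,3);Q=Q[(Q[:,2]>.030)&(Q[:,2]<.06)]
a=np.radians(-12);ex=np.array([np.cos(a),np.sin(a)]);ey=np.array([-np.sin(a),np.cos(a)])
for lo,hi in((.036,.044),(.0445,.052)):
    q=Q[(Q[:,2]>lo)&(Q[:,2]<hi)];X=q[:,:2]@ex;Y=q[:,:2]@ey
    print(lo,len(q),"X pct",np.percentile(X,[1,5,50,95,99])*1e3);h,e=np.histogram(Y*1e3,np.arange(-600,-350+1,3));print([(int(b),int(n)) for b,n in zip(e,h) if n>3])
im=cv2.imread('pics/w0.png')[100:260,220:380];cv2.imwrite('pics/rest.png',cv2.resize(im,None,fx=3.7,fy=3.7,interpolation=cv2.INTER_CUBIC))
E
```

```text
dial [ 535.51 -194.51  108.48   59.94   77.85] 4034 0.024359771200548535
rack [477.4    0.8   78.98  69.35 -10.56] 3721 0.02688673577440979
dialA [ 530.57 -217.34   65.37   59.9    77.73] 3792 0.024554679547504017
rackB [476.46  -6.75  80.61  60.26 -12.07] 4768 0.024675108219175096
bench z 0.22857973622913186 base z 0.008884355339969967
0.036 1963 X pct [513.73 518.24 548.25 578.19 582.7 ]
[]
0.0445 1079 X pct [507.23 509.49 549.14 586.19 588.93]
[]
```

View pics/rest.png

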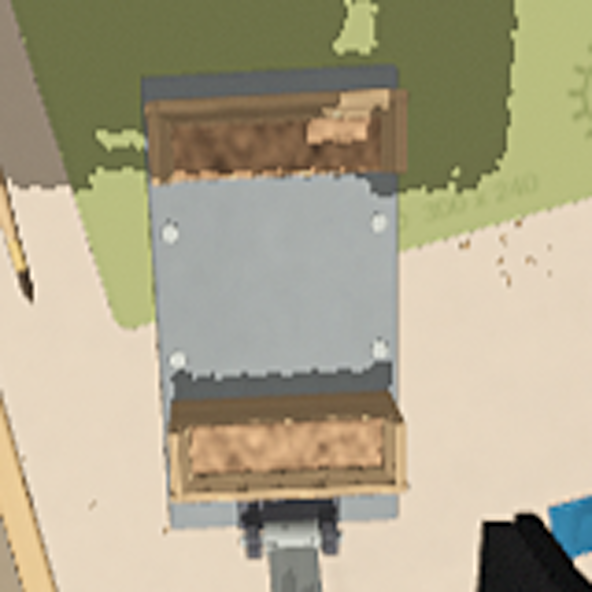

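Rest crop: the cradle-top outer corners are at about (148,103), (407,92), (173,500) and (407,487). The base plate corners are at (145,75), (397,65), (170,527) and (398,517), and the keeper lugs are centred near (291,530). Next I'll fit the rest and the rack slot profile.

```bash
python3 - <<'E'
from h import *
np.set_printoptions(precision=2,suppress=True)
c=np.load('w0.npz')
for z,cs in((.048,[(148,103),(407,92),(173,500),(407,487)]),(.008,[(145,75),(397,65),(170,527),(398,517)])):
    a=np.array(cs,float)/3.7+[220,100]-.37;Q=onplane(a[:,0],a[:,1],c,z)[:,:2]*1e3
    r=Q[1]-Q[0];s=Q[3]-Q[2];l=Q[0]-Q[2];m=Q[1]-Q[3];an=lambda w:np.degrees(np.arctan2(w[1],w[0]))
    print(z,Q.mean(0),[np.linalg.norm(w) for w in(r,s,l,m)],an(r),an(s),an(l)-90,an(m)-90)
a=np.array([[243,530],[340,535]])/3.7+[220,100]-.37;print("lugs",onplane(a[:,0],a[:,1],c,.056)*1e3)
# ledge-based rest fit
P=cloud(np.load('w0.npy'),c)
Q=P[105:250,240:350].reshape(-1,3);Q=Q[(Q[:,2]>.033)&(Q[:,2]<.052)]
b=np.radians(-11);ex=np.array([np.cos(b),np.sin(b)]);ey=np.array([-np.sin(b),np.cos(b)])
Y=Q[:,:2]@ey;h,e=np.histogram(Y*1e3,np.arange(-400,-150,4));print([(int(x),int(n)) for x,n in zip(e,h) if n>3])
# rack profile
for w in(2,1):
  c=np.load(f'w{w}.npz');P=cloud(np.load(f'w{w}.npy'),c);Q=P[(slice(110,220),slice(220,340)) if w==2 else (slice(0,85),slice(150,290))].reshape(-1,3)
  best=None
  for deg in np.arange(-16,-5,.5):
    b=np.radians(deg);R=np.array([[np.cos(b),np.sin(b)],[-np.sin(b),np.cos(b)]]);q=(Q[:,:2]-[.477,0])@R.T*1e3
    s=(abs(q[:,0])<36)&(abs(q[:,1])<45);i=np.floor(q[s,1]).astype(int)+45
    n=np.bincount(i,minlength=90);mu=np.bincount(i,Q[s,2]*1e3,90)/np.maximum(n,1)
    sc=np.var(mu[10:80]);best=max(best or (0,),(sc,deg,mu.tolist()),key=lambda t:t[0])
  print(w,best[:2]);mu=np.array(best[2]);print(mu.reshape(9,10).astype(int))
  b=np.radians(best[1]);R=np.array([[np.cos(b),np.sin(b)],[-np.sin(b),np.cos(b)]]);q=(Q[:,:2]-[.477,0])@R.T*1e3
  s=(abs(q[:,1])<30)&(Q[:,2]>.02)&(Q[:,2]<.036);print("x ext",np.percentile(q[s,0],[.5,2,50,98,99.5]))
E
```

```text
0.048 [ 482.49 -368.82] [np.float64(77.24902493574886), np.float64(77.86777767010224), np.float64(127.77131052729243), np.float64(126.28770904797479)] -9.905079746594621 -8.809372085832477 -9.535054269853745 -9.256432411191469
0.008 [ 480.85 -378.58] [np.float64(83.59384618487574), np.float64(85.67060022686853), np.float64(162.99292977654585), np.float64(162.15644722955764)] -10.075071705143067 -9.505232223087223 -10.011781947144186 -9.279134114813033
lugs [[ 454.76 -437.57   56.  ]
 [ 485.54 -446.06   56.  ]]
[(-348, 18), (-344, 69), (-340, 81), (-336, 103), (-332, 283), (-328, 221), (-324, 199), (-320, 193), (-316, 208), (-312, 238), (-232, 108), (-228, 240), (-224, 257), (-220, 251), (-216, 251), (-212, 254), (-208, 178)]
2 (np.float64(98.04412594196462), np.float64(-10.5))
[[ 0  0  0  0  2  0  0  0  0  0]
 [26 28 28 29 29 29 29 29 28 22]
 [16  8  8  8  8  8  9  9  0 23]
 [26 27 28 29 29 29 29 29 28 23]
 [15  8  8  8  8  8  8  9  0  0]
 [26 28 28 29 29 29 29 29 28 23]
 [15  8  8  8  9  8  8  8  8 23]
 [26 28 29 29 29 29 29 29 28 24]
 [12  8  8  7  1  0  0  0  0  0]]
x ext [-39.05 -37.9    0.22  38.44  39.62]
1 (np.float64(141.78374191699496), np.float64(-10.5))
[[ 0  0  0  0  0  2  6  8  8 15]
 [25 28 29 29 29 29 29 28 28 26]
 [ 0  0  9  8  8  8  8  8  8 16]
 [25 28 29 29 29 29 29 28 27 25]
 [ 0  0  0  9  8  8  8  8  9 17]
 [25 28 29 29 29 29 29 28 27 26]
 [ 0  0  0 11  9  9  9  9 11 17]
 [21  0  0  0  0  0  0  0  0  0]
 [ 0  0  0  0  0  0  0  0  0  0]]
x ext [-38.95 -37.97  -0.15  38.97  40.12]
```

The fits agree: dial (535.5, -194.5) with yaw -12.2°; rack slot (477, 0) with yaw -10.5°, slot profile centred; rest (482.4, -368.5) with yaw -9.5°, and the lugs agree to 2 mm. Next I'll do the first grasp (tilted 40°) and lift.

```bash
cat >> h.py <<'E'
from scipy.spatial.transform import Rotation as Ro
def Rd(yaw,roll): # dial frame: yaw deg about z, then roll deg about its own x
    return Ro.from_euler('ZX',[yaw,roll],degrees=True).as_matrix()
class Grip:
    def __init__(s,zt,dist,off=0.): # zt tool z in dial frame, dist TCP->plate centre, off grip y on dial
        s.R=rot(zt,[1,0,0]);s.t=np.array([0,off,0])-dist*s.R[:,2]
    def tcp(s,p,R): return np.array(p)+R@s.t, R@s.R
f1=np.radians(40);G1=Grip([0,np.sin(f1),-np.cos(f1)],.171)
DIAL=np.array([.5355,-.1945,.0195]);RACK=np.array([.477,0,.008]);REST=np.array([.4824,-.3685,.040])
def rackpose(lean,lift):
    R=Rd(-10.5,-90+np.degrees(lean));return RACK+[0,0,.008+lift]-.047*R[:,1],R
E
python3 - <<'E'
from h import *
from workcell import bot
np.set_printoptions(precision=3,suppress=True)
R=Rd(-12.2,0);P,T=G1.tcp(DIAL,R)
bot.move_ptp(P-.10*T[:,2]+[0,0,.05],T)
bot.movel(P-.10*T[:,2],v=.2)
bot.movel(P,v=.12)
print(bot.get_obs()['contact_force'],bot.get_obs()['position']-P)
bot.grab(45);o=bot.get_obs();print(o['grip_width'],o['finger_force'],o['contact_force'],o['time_s'])
if o['grip_width']>.055:
    bot.movel(P+[0,0,.14],v=.15);o=bot.get_obs();print(o['grip_width'],o['contact_force'],o['position'])
    p,Rr=rackpose(.1,.06);Q,TT=G1.tcp(p,Rr);q=bot.solve_ik(Q,TT);print(q)
    p2,_=rackpose(.1,0);print(bot.solve_ik(G1.tcp(p2,Rr)[0],TT))
    c=bot.get_calibration("scene");im,d=bot.capture("scene");cv2.imwrite('pics/s1.png',im[100:340,120:440,::-1]);print(o['time_s'])
E
```

```text
[ 0.261  0.576 -0.315] [ 0.    -0.001  0.001]
0.059418165312639014 44.999784347601235 [-1.346  0.035  0.963] 5.9833
0.05931186321360226 [ 1.003 -0.012 -1.65 ] [ 0.512 -0.302  0.289]
[ 0.408  0.661 -1.126  1.828  0.97   1.814 -1.189]
[ 0.385  0.775 -1.102  1.854  1.044  1.782 -1.277]
7.0667
```

View pics/s1.png

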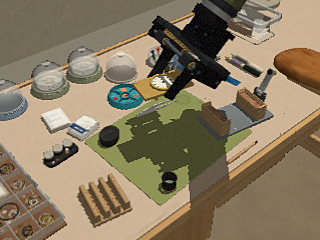

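The dial is gripped level and lifted clear of the mat, with nothing else disturbed. Next it goes to the rack, with a guarded lowering.

```bash
python3 - <<'E'
from h import *
from workcell import bot
np.set_printoptions(precision=3,suppress=True)
p,R=rackpose(.1,.06);Q,T=G1.tcp(p,R)
try: bot.movel(Q+[0,0,.06],v=.2,attitude=T);bot.movel(Q,v=.15)
except bot.IKError as e:
    print("ptp",e);bot.move_ptp(Q+[0,0,.06],T);bot.movel(Q,v=.15)
bot.hold(.2);o=bot.get_obs();f0=o['contact_force'];print(o['time_s'],o['grip_width'],f0,o['position']-Q)
# depth check of the plate (face side) from top & scene
for n in("top","scene"):
    c=bot.get_calibration(n);im,d=bot.capture(n);X=cloud(d,c);cv2.imwrite(f'pics/{n}2.png',im[:,:,::-1])
    L=(X-p)@R;m=(abs(L[...,0])<.035)&(abs(L[...,1])<.06)&(abs(L[...,2])<.02);print(n,m.sum(),[np.percentile(L[m][:,i],[1,50,99])*1e3 for i in range(3)] if m.sum()>20 else 0)
for l in np.arange(.025,-.0045,-.0015):
    p,_=rackpose(.1,l);Q,_=G1.tcp(p,R);bot.movel(Q,v=.04 if l<.02 else .1)
    o=bot.get_obs();df=o['contact_force']-f0
    if np.linalg.norm(df)>4: break
print(l,df,o['time_s'],o['position']-Q)
im,d=bot.capture("scene");cv2.imwrite('pics/s3.png',cv2.resize(im[200:340,130:330,::-1],None,fx=3,fy=3))
E
```

```text
10.0917 0.0592246273013634 [ 0.108  0.477 -1.312] [0.    0.    0.001]
top 560 [array([-34.53 ,  -0.918,  34.399]), array([-58.784, -25.2  ,  48.864]), array([-15.573,  -2.085,  18.568])]
scene 531 [array([-31.085, -16.847,  32.27 ]), array([-57.166, -34.38 ,  50.097]), array([-13.836,   3.852,   9.99 ])]
-0.0020000000000000226 [-1.508  1.965  7.313] 15.1917 [0.    0.    0.001]
```

View pics/s3.png

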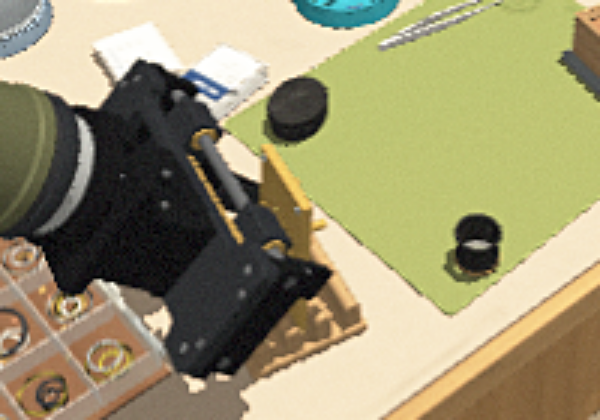

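The plate bottom is on the slot floor (contact at the expected height) with the rack fences on both sides. Next I'll release, go round to the back side and measure the lean.

```bash
cat >> h.py <<'E'
f2=np.radians(35);G2=Grip([0,np.sin(f2),np.cos(f2)],.166)
def plate(X,p,R): # fit plate plane near expected pose; returns local pts
    return (X-p)@R
E
python3 - <<'E'
from h import *
from workcell import bot
np.set_printoptions(precision=3,suppress=True)
o=bot.get_obs();P0=o['position'];T0=np.array(o['eef_rot'])
bot.open_gripper();bot.hold(.2)
bot.movel(P0-.10*T0[:,2],v=.25);
p,R=rackpose(.185,0);Q,T=G2.tcp(p,R);pre=Q-.13*T[:,2]
print("ik",bot.solve_ik(Q,T),bot.solve_ik(pre,T))
bot.movel(P0-.10*T0[:,2]+[0,0,.2],v=.4)
bot.move_ptp([.46,-.08,.45],rdown(np.radians(-10.5)))
bot.move_ptp(pre+[0,0,.12],T);bot.movel(pre,v=.25);bot.hold(.15)
c=bot.get_calibration("wrist");im,d=bot.capture("wrist");np.save('w3.npy',d);np.savez('w3.npz',**{k:np.array(v) for k,v in c.items()})
cv2.imwrite('pics/w3.png',im[:,:,::-1]);print(bot.get_obs()['time_s'])
X=cloud(d,c);L=(X-p)@R
m=(abs(L[...,0])<.035)&(abs(L[...,1])<.06)&(abs(L[...,2])<.03);q=L[m]
print(m.sum(),[np.percentile(q[:,i],[1,5,50,95,99])*1e3 for i in range(3)])
s=(abs(q[:,0])<.027)&(abs(q[:,1]+.043)<.010);
for _ in range(4):
    s0=(abs(q[:,0])<.027)&(q[:,1]<.02)&(q[:,1]>-.052)&(q[:,2]>-.012) if _==0 else s0&(abs(A@co-q[:,2])<.002+.002*(3-_))
    A=np.c_[q,np.ones(len(q))][:,[0,1,3]];co=np.linalg.lstsq(A[s0],q[s0,2],rcond=None)[0]
print("plane back z=",co,s0.sum())
E
```

```text
ik [ 0.397  0.588  0.244  2.013 -1.08   1.512  1.119] [ 0.387  0.619  0.496  1.865 -1.005  1.774  1.134]
19.9
5572 [array([-33.449, -27.461,   0.412,  28.677,  33.081]), array([-57.027, -56.27 ,  -8.437,  39.126,  43.913]), array([-29.236, -23.015,  -2.519,   1.073,   6.425])]
plane back z= [-0.001 -0.017 -0.003] 2723
```

View pics/w3.png

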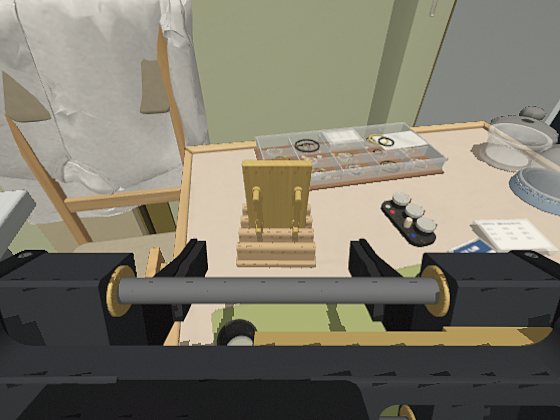

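The wrist view shows the plate standing in the middle slot with its feet toward the gripper, top corners near (243,162) and (311,162). The plane fit gives a lean of about 0.17 rad. Next: grip from the back, lift, turn over, and check above the rest.

```bash
cat > chk.py <<'E'
from h import *
def check(bot,p,R):
    for n in("top","scene"):
        c=bot.get_calibration(n);im,d=bot.capture(n);X=cloud(d,c);cv2.imwrite(f'pics/{n}_chk.png',im[:,:,::-1])
        q=((X-p)@R).reshape(-1,3);q=q[(abs(q[:,0])<.036)&(abs(q[:,1])<.06)&(abs(q[:,2])<.012)]
        s=(abs(q[:,0])<.029)&(abs(q[:,1])>.030)&(abs(q[:,1])<.054)
        A=np.c_[q[:,:2],np.ones(len(q))]
        if s.sum()<20: print(n,"few",s.sum());continue
        for t in(.006,.004,.003):
            co=np.linalg.lstsq(A[s],q[s,2],rcond=None)[0];s=s&(abs(A@co-q[:,2])<t)
        print(n,s.sum(),"pos",(q[s,1]>0).sum(),"back z=",co,"y ext",np.percentile(q[:,1],[.5,99.5])*1e3,"x ext",np.percentile(q[:,0],[.5,99.5])*1e3)
def wrect(p,R,n='top',bot=None): pass
E
python3 - <<'E'
from chk import *
from workcell import bot
np.set_printoptions(precision=3,suppress=True)
p,R=rackpose(.170,.0005);Q,T=G2.tcp(p,R)
bot.movel(Q-.09*T[:,2],v=.15,attitude=T);f0=bot.get_obs()['contact_force']
bot.movel(Q,v=.12);o=bot.get_obs();print(o['contact_force']-f0,o['position']-Q)
bot.grab(45);o=bot.get_obs();print(o['grip_width'],o['contact_force']-f0,o['time_s'])
assert o['grip_width']>.055
bot.movel(Q-.03*R[:,1],v=.08);print(bot.get_obs()['contact_force']-f0)
bot.movel(Q-.03*R[:,1]+[0,0,.10],v=.25)
Rr=Rd(-9.5,-180);pr=REST+[0,0,.0035+.13];Q2,T2=G2.tcp(pr,Rr)
try: bot.movel(Q2,v=.2,attitude=T2)
except bot.IKError as e:
    print("ptp",e);bot.move_ptp(Q2,T2)
bot.hold(.2);o=bot.get_obs();print(o['time_s'],o['grip_width'],o['contact_force']-f0,o['position']-Q2)
check(bot,pr,Rr)
print(bot.solve_ik(Q2-[0,0,.13],T2))
E
python3 -c "
import cv2;a=cv2.imread('pics/top_chk.png')[200:300,290:420];b=cv2.imread('pics/scene_chk.png')[130:260,290:430]
import numpy as np;cv2.imwrite('pics/c5.png',np.hstack([cv2.resize(a,(390,300)),cv2.resize(b,(390,300))]))"
```

```text
[-0.311 -0.559  0.863] [ 0.    -0.001  0.   ]
0.05943264725073499 [-0.464 -0.47   1.102] 21.825
[ 0.093 -1.327 -0.778]
24.9917 0.05939472277303438 [-0.495 -0.068 -1.833] [-0. -0.  0.]
top 401 pos 401 back z= [ 0.012 -0.022 -0.002] y ext [-17.87   54.591] x ext [-34.185  34.246]
scene 128 pos 0 back z= [-0.001  0.045 -0.   ] y ext [-56.984  54.078] x ext [-32.045  33.376]
[ 0.079  0.376  0.216  1.966  0.717  0.873 -0.378]
```

View pics/c5.png

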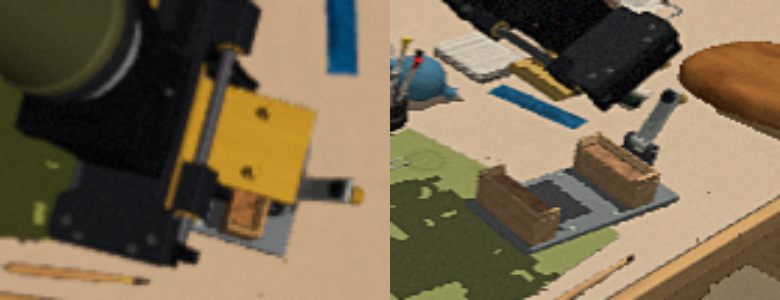

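The dial is over the rest, feet up and nearly level (within about 0.015 rad), and its end extents match the expected pose. Next: guarded lowering, release, retreat.

```bash
python3 - <<'E'
from chk import *
from workcell import bot
np.set_printoptions(precision=3,suppress=True)
Rr=Rd(-9.5,-180);f0=bot.get_obs()['contact_force']
go=lambda l,v:bot.movel(G2.tcp(REST+[0,0,.0035+l],Rr)[0],v=v)
go(.015,.15);bot.hold(.1);print(bot.get_obs()['contact_force']-f0)
for l in np.arange(.012,-.0041,-.002):
    go(l,.05);o=bot.get_obs();df=o['contact_force']-f0;print(round(l,4),df)
    if np.linalg.norm(df)>8: break
print(o['time_s'])
E
```

```text
[ 1.707 -1.193 -0.086]
0.012 [ 0.91  -0.692  1.03 ]
0.01 [ 1.101 -0.722 -0.087]
0.008 [ 0.862 -0.89   0.718]
0.006 [ 1.751 -0.259  0.226]
0.004 [ 1.019 -0.642  1.287]
0.002 [ 0.756 -0.765 -0.151]
0.0 [1.696 0.756 2.886]
-0.002 [-2.61   7.065 16.557]
28.1083
```

Contact comes at seat height with a clear upward force, so the dial is on the ledges. Next: release, retreat and check the seating.

```bash
python3 - <<'E'
from chk import *
from workcell import bot
np.set_printoptions(precision=3,suppress=True)
bot.open_gripper();bot.hold(.15)
o=bot.get_obs();T=np.array(o['eef_rot']);bot.movel(o['position']-.1*T[:,2],v=.2)
R=Rd(-9.5,0);bot.movel(REST+R@[0,-.07,.36],v=.3,attitude=rdown(np.radians(-9.5)));bot.hold(.15)
c=bot.get_calibration("wrist");im,d=bot.capture("wrist");cv2.imwrite('pics/w5.png',im[:,:,::-1])
p=REST+[0,0,.0035];Rr=Rd(-9.5,-180)
check(bot,p,Rr)
q=((cloud(d,c)-p)@Rr).reshape(-1,3);q=q[(abs(q[:,0])<.029)&(abs(q[:,1])<.053)&(abs(q[:,2])<.010)]
A=np.c_[q[:,:2],np.ones(len(q))];s=q[:,2]>-.009
for t in(.004,.003,.002): co=np.linalg.lstsq(A[s],q[s,2],rcond=None)[0];s=abs(A@co-q[:,2])<t
print("wrist",co,s.sum(),bot.get_obs()['time_s'])
E
python3 -c "
import cv2;a=cv2.imread('pics/w5.png')[40:280,170:440];cv2.imwrite('pics/c6.png',cv2.resize(a,None,fx=2.4,fy=2.4))"
```

```text
top 504 pos 223 back z= [ 0.002 -0.003 -0.003] y ext [-59.578  58.76 ] x ext [-33.621  34.988]
scene 310 pos 139 back z= [-0.003  0.001 -0.003] y ext [-56.788  59.394] x ext [-32.5    34.765]
wrist [-0.003 -0.    -0.004] 4951 31.0167
```

View pics/c6.png

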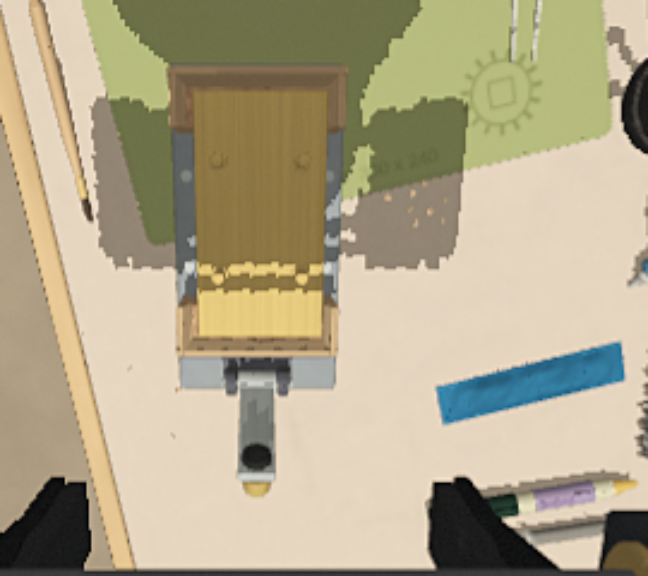

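The dial is seated flat between the walls, feet up: all three cameras give a slope of 0.003 or less and the correct height. The keeper is open toward the bottom at (257,430). Next I'll push it over from behind with closed fingers.

```bash
python3 - <<'E'
from chk import *
from workcell import bot
np.set_printoptions(precision=3,suppress=True)
R=Rd(-9.5,0);T=rdown(np.radians(-9.5));B=REST*[1,1,0]
at=lambda y,z:B+R@[0,y,z+bot.tcp_to_tips]
bot.grab(10)
bot.movel(at(-.150,.20),v=.25,attitude=T);bot.movel(at(-.150,.085),v=.2);bot.hold(.1)
f0=bot.get_obs()['contact_force']
for y in np.arange(-.14,-.081,.005):
    bot.movel(at(y,.085),v=.05);f=bot.get_obs()['contact_force']-f0;print(round(y,3),f)
    if np.linalg.norm(f)>20: print("STOP");break
bot.hold(.3)
bot.movel(at(y-.04,.085),v=.15);bot.movel(at(y-.04,.25),v=.3)
bot.hold(.2);print(bot.get_obs()['time_s'])
p=REST+[0,0,.0035];check(bot,p,Rd(-9.5,-180))
c=bot.get_calibration("top");im,d=bot.capture("top")
L=((cloud(d,c)-REST)@R).reshape(-1,3)
k=L[(abs(L[:,0])<.006)&(L[:,1]>-.07)&(L[:,1]<-.015)&(L[:,2]>.010)];print(len(k),np.polyfit(k[:,1],k[:,2],1) if len(k)>5 else 0,k.mean(0))
a=cv2.imread('pics/top_chk.png')[205:295,290:420];b=cv2.imread('pics/scene_chk.png')[150:260,290:430]
cv2.imwrite('pics/c7.png',np.hstack([cv2.resize(a,(390,300)),cv2.resize(b,(390,300))]))
E
```

```text
-0.14 [ 0.162 -0.093 -0.568]
-0.135 [-0.093 -0.336 -0.133]
-0.13 [-0.233 -0.254  0.002]
-0.125 [ 0.215 -0.365  0.283]
-0.12 [-0.06  -0.866 -0.281]
-0.115 [ 0.86  -0.604 -0.462]
-0.11 [ 0.511 -0.069 -1.098]
-0.105 [-0.192  0.564  0.243]
-0.1 [ 0.607 -0.431 -0.717]
-0.095 [-0.227 -0.517 -1.294]
-0.09 [-0.885  0.397 -0.396]
-0.085 [ 0.088 -0.492  0.128]
38.5583
top 496 pos 205 back z= [-0.002  0.002 -0.003] y ext [-59.393  59.725] x ext [-34.984  35.289]
scene 254 pos 78 back z= [-0.007 -0.001 -0.003] y ext [-56.77   59.902] x ext [-31.882  34.601]
369 [-13.361  -0.414] [-0.    -0.058  0.361]
```

View pics/c7.png

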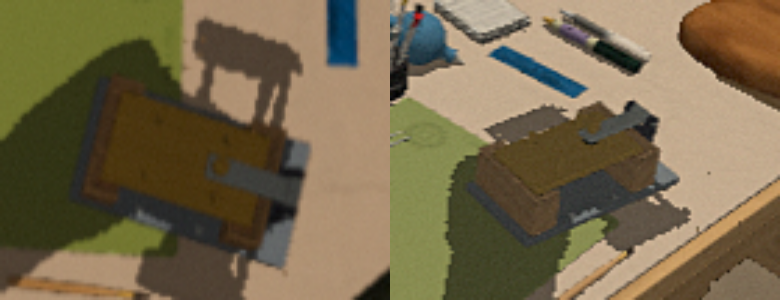

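The keeper has fallen over and lies on the back of the dial. The dial is still flat in the rest and the gripper is clear, so I'm handing in.

```bash
python3 -c "
from workcell import bot
o=bot.get_obs();print(o['position'],o['contact_force'],o['time_s']);print(bot.sign_off())"
```

```text
[ 0.46174141 -0.49166761  0.43107601] [-0.32611821  0.07697437  0.78140718] 38.7083
the job is handed in; nothing more can be done
None
```

The dial lies face down and level in the rest, feet up, with the keeper tipped over onto its back; I handed the job in at 38.7 s with the arm clear, but `sign_off()` gave no verdict.

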